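# Set the drying row of stones out on the sloped display stand in reverse order

## Robot

A 6-joint arm with a two-finger parallel gripper is mounted at the origin on a cart in front of the work surface, level with it; the furniture and walls round the work are solid. World frame = base frame: x ahead of the robot, y to its left, z up, the work surface at z = 0. Lengths are in m, angles in degrees, forces in N, time in s.
With the tool pointing down it reaches from about 0.3 to 0.75 m from the base axis. Payload 8.5 kg.
Tool frame: the origin (TCP) lies between the finger pads; the fingertips stand 25 mm ahead of it and the grasp point (between the pads) lies 6 mm ahead of it; x points along the fingers, y is the direction in which the jaws open and shut, and the axes are right-handed (so a half turn about x gives the same grasp; the last joint's range is limited). The gripper opens to 85 mm and grips with 20 to 120 N. Pads are 22 mm wide; open, the fingers measure 114 mm over their backs; the gripper's body (76 mm by 85 mm) begins 54 mm behind the grasp point. The pads swing forward as they close: fully open they stand 13 mm farther back than shut.
Start: joints at [-89.57, 21.807, 74.336, -0, 83.858, -12.336], TCP at [0.122, -0.536, 0.256] pointing down, gripper open.
Joint ranges: [-178.18, 178.18], [-50.72, 133.34], [12.68, 142.11], [-81.47, 261.47], [9.98, 163.14], [-165.26, 165.26]. Speed limits (degrees/s): [136.94, 136.94, 180, 180, 180, 180].

## Interface

Orientations are given as a 3x3 rotation matrix whose columns are the frame's x, y, z axes.
In Python, from rig import sensors, get_image, workorder gives the robot as it stands.
- The arm moves only by the tool arm_command, never from a script. Its argument "plan" is a list that holds one entry, the list of rows, each a list of 6 numbers: the shift along the tool's x, y, z in units of 25 mm (1.0 is 25 mm), then the turn, a rotation vector about the tool's x, y, z in units of 6 degrees (1.0 is 6 degrees). In form: [[[dx, dy, dz, ax, ay, az], ...]]. A call has 1 to 10 rows; each row is the pose to reach, as a shift and turn from the pose commanded when the call began, along the tool's axes at that moment; what a row does not reach only later rows make up. A row lasts 1/10 s, in which the tool goes at most 50 mm and 8.59 degrees, less where a joint would pass 70% of its speed; a pose out of reach is approached as far as the arm can. A call with a gripper value outside its range is refused whole. "jaw" is the closure, from 0 (fully open) to 1 (shut), set as the call begins (left out, the last holds). The fingers move at their own pace and stop on an object; "newtons" is the grip in N (left out, the last holds). Time passes only in rows, so rows that repeat a pose let the fingers close. It gives the time, the measured TCP pose, the force and the opening at its end, in the units of the state.
- sensors.observe(): the state, without advancing time (a new reading comes with each control period).
- get_image(name): name is "scene" or "top" or "wrist"; returns a dict with "img" (480x640x3 uint8, red, green, blue), "fx", "fy", "cx", "cy" (pixels), "dist" ([k1, k2, p1, p2, k3] as OpenCV has them; the pictures are not rectified), "T" (4x4, takes a point from camera to world coordinates). Camera axes: x right, y up, looking along -z (the intrinsics and any distortion apply to the point x, -y, -z); pixel columns grow to the right and rows downward; lengths in m; the calibration is good to about 2 mm. A picture is of the moment at which its call begins. There is no depth.
- workorder.close_job(): hands the job in, once; it reports no verdict.
The state is a dict: "time_s": time; "q": joint angles; "qvel": joint speeds; "joint_efforts": joint torques, N m; "position": TCP position; "tool_rot": TCP orientation; "ft_force": force on the tool from outside, world axes, zero at the start; "wrist_torque": the same for the moment, N m; "grip_width": finger opening in m.
Only numpy, scipy, OpenCV 4.12 (cv2) and the standard library are available. Lean on these libraries where they do the work, as an engineer would, in place of code of your own. Each camera call takes 0.05 s, during which the arm holds its last target. There are 200 camera calls.

## Task

The four pebbles on the cork pads of the drying board lie last to first: please move them to the sloped display stand in the reverse order, so that the leftmost pebble on the board goes into the rightmost lane of the stand, the next into the lane beside it, and so on. Each pebble ends the same side up, about in the middle of its own lane, lying lengthwise down the slope, at the bottom, resting against the front lip.

Things in the scene. Friction and masses are not known exactly. Their poses are not given: they have to be found in the camera images.
- ladybird: painted pebble like a pink ladybird with black spots and a black head, 25 x 34 x 15 mm, the smallest. Origin at the centre of its underside, x across its short side (grasp here; rounded, widest near half height), y along its length, z up. Starts on one of the four cork pads, drawn anew. 10 to 60 g. Does not slide by itself; lengthwise against the lip its origin is at stand x = about -53 mm
- long_grey: plain grey unpainted pebble, long and flat, 28 x 49 x 14 mm. Origin at the centre of its underside, x across its short side (grasp here; rounded, widest near half height), y along its length, z up. Starts on one of the four cork pads, drawn anew. 10 to 60 g. Does not slide by itself; lengthwise against the lip its origin is at stand x = about -46 mm
- toadstool: dark red pebble with white dots, slender, 28 x 44 x 16 mm. Origin at the centre of its underside, x across its short side (grasp here; rounded, widest near half height), y along its length, z up. Starts on one of the four cork pads, drawn anew. 10 to 60 g. Does not slide by itself; lengthwise against the lip its origin is at stand x = about -48 mm
- chick: blue pebble with a chick's face (eyes and beak), 36 x 44 x 20 mm, the biggest. Origin at the centre of its underside, x across its short side (grasp here; rounded, widest near half height), y along its length, z up. Starts on one of the four cork pads, drawn anew. 10 to 60 g. Does not slide by itself; lengthwise against the lip its origin is at stand x = about -48 mm
- pad_a: round cork pad, 72 mm across, 5 mm thick, fixed on the drying board; all four look alike, this is the one on which the ladybird stone starts. It stays put and so marks where that stone was in the row. Origin at the centre of its underside, its top 5 mm above
- pad_b: round cork pad, 72 mm across, 5 mm thick, fixed on the drying board; all four look alike, this is the one on which the long_grey stone starts. It stays put and so marks where that stone was in the row. Origin at the centre of its underside, its top 5 mm above
- pad_c: round cork pad, 72 mm across, 5 mm thick, fixed on the drying board; all four look alike, this is the one on which the toadstool stone starts. It stays put and so marks where that stone was in the row. Origin at the centre of its underside, its top 5 mm above
- pad_d: round cork pad, 72 mm across, 5 mm thick, fixed on the drying board; all four look alike, this is the one on which the chick stone starts. It stays put and so marks where that stone was in the row. Origin at the centre of its underside, its top 5 mm above
- drying_board: fixed low plywood board, 90 x 370 mm, top 10 mm above the table, the nearer of the two racks. Origin under its centre on the table, y along the row to the left, x away from the robot. The pads lie in one row at its x = 0, y = +132, +44, -44, -132 mm (88 mm apart), their tops 15 mm above the table
- display_stand: fixed wooden stand behind the board, 150 x 366 mm. Origin under its centre on the table; x away from robot, y left, z up. Top slopes 12 deg down to the robot: surface 30 mm high at x = 0. Front lip: inner face x = -70 mm, top 29 mm high (14 mm above the slope). Strips 5 mm wide, 6 mm high part it into 4 lanes 83 mm wide, centre lines y = +132, +44, -44, -132 mm
Mind the look-alikes: they are no part of the job. Leave any green look-alike of the chick alone.

How it is judged:
By the outcome, as a careful person would: the job done as asked, in the order asked, and still so for the second after the job is handed in, with the robot touching nothing.
It also fails if it takes over 93 s, if anything falls off the work surface, if the arm or the gripper's body presses on something with over 40 N, if the wrist force passes 120 N, or if a joint passes its speed limit or range.

## Working session

There is one attempt and no reset: what is moved stays moved. The work goes in short steps, Python scripts to look and compute and a tool call to move; the robot and the scene stay as the last step left them, time stands still between calls to the robot, and variables do not carry over. Pictures are saved under pics/ and viewed, about 12 in all and at most 16, crops included, and the job is handed in when it is done.

Besides the shell and the picture viewer there is one more tool, called after ">>>" by a JSON object that holds its "api" and its "payload". arm_command: Moves the arm, as the interface text tells. Its arguments: {"type":"object","properties":{"plan":{"type":"array","items":{"type":"array","items":{"type":"array","items":{"type":"number"}}}},"jaw":{"type":"number"},"newtons":{"type":"number"}},"required":["plan"]}

```bash
mkdir -p pics; ls; cat > h.py <<'E'
import numpy as np, cv2
from rig import sensors, get_image, workorder
def snap(n,f=None):
    d=get_image(n)
    if f: cv2.imwrite('pics/'+f,d['img'][:,:,::-1])
    return d
def ray(d,uv):
    K=np.array([[d['fx'],0,d['cx']],[0,d['fy'],d['cy']],[0,0,1.]])
    p=cv2.undistortPoints(np.array([[uv]],float),K,np.array(d['dist'],float))[0,0]
    T=np.array(d['T']); v=T[:3,:3]@np.array([p[0],-p[1],-1]); return T[:3,3],v
def onz(d,uv,z):
    o,v=ray(d,uv); return o+v*(z-o[2])/v[2]
E
python3 - <<'E'
from h import *
for n in('scene','top'):
    d=snap(n,n+'0.png'); print(n,d['fx'],d['cx'],d['cy'],d['dist'],np.round(d['T'],3).tolist())
    np.save('pics/'+n+'0.npy',d,allow_pickle=True)
print(sensors.observe())
E
```

```text
pics
scene 549.8941881748287 321.7551831453852 239.1730415213483 [-0.14368273  0.          0.          0.          0.        ] [[0.66, 0.346, -0.667, -0.058], [-0.751, 0.329, -0.573, -0.48], [0.021, 0.879, 0.477, 0.466], [0.0, 0.0, 0.0, 1.0]]
top 591.955542194163 331.00192794664025 251.66045267571218 [-0.0065309  0.         0.         0.         0.       ] [[0.001, 0.984, -0.176, 0.361], [-1.0, 0.001, 0.003, 0.033], [0.003, 0.176, 0.984, 1.005], [0.0, 0.0, 0.0, 1.0]]
{'time_s': 0.1, 'q': array([-8.95705845e+01,  2.18351049e+01,  7.43795772e+01,  1.10541423e-03,
        8.38583451e+01, -1.23363547e+01]), 'qvel': array([-0.1322603 , -0.06593033, -0.10930898,  0.02151055, -0.06133755,
        0.00938974]), 'joint_efforts': array([ 3.21690633e-03, -4.49224555e+01, -2.31658208e+01, -2.09447921e-04,
        3.65734697e-03, -2.92146160e-05]), 'position': array([ 0.12152623, -0.53616336,  0.25579739]), 'tool_rot': array([[ 9.62943812e-06,  2.20963862e-01, -9.75281996e-01],
       [ 1.27467254e-03, -9.75281206e-01, -2.20963670e-01],
       [-9.99999188e-01, -1.24103742e-03, -2.91047976e-04]]), 'ft_force': array([ 0.60056833, -0.08290357,  0.27948841]), 'wrist_torque': array([ 0.03376371, -0.02473139, -0.0220686 ]), 'grip_width': 0.0854732108121001}
```

View pics/top0.png

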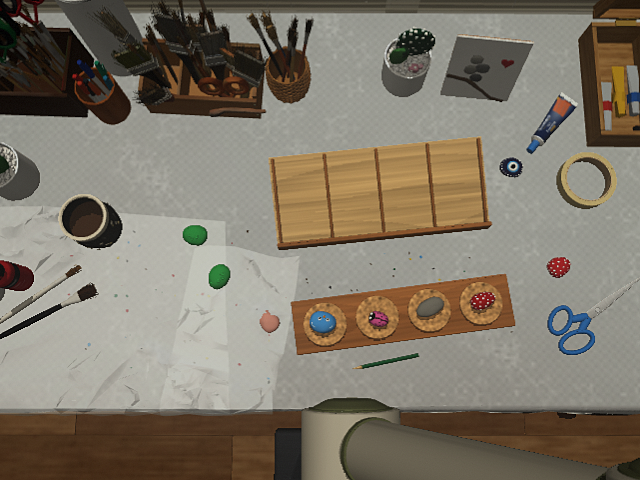

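View pics/scene0.png

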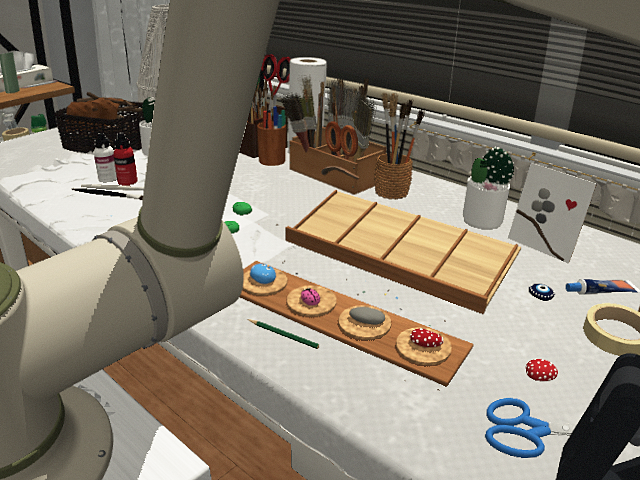

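Row on the pads, left to right: chick (323,322), ladybird (379,320), long_grey (431,307), toadstool (483,300). Look-alikes off the pads are the green ovals (195,235) and (219,276), the pink stone (270,321) and the round red one (558,267). The pad stones fit by colour, shape and place. Next I'll measure them and confirm in an enlarged crop.

```bash
cat > meas.py <<'E'
from h import *
def blobs(d,pads,half):
    # pads: world xy of the pads; returns contour of pebble (non-cork colour) near each, px
    hsv=cv2.cvtColor(d['img'],cv2.COLOR_RGB2HSV)
    return hsv
E
python3 - <<'E'
from h import *
d=np.load('pics/top0.npy',allow_pickle=True).item()
im=d['img']; hsv=cv2.cvtColor(im,cv2.COLOR_RGB2HSV); H,S,V=[hsv[...,i].astype(int) for i in range(3)]
roi=np.zeros(H.shape,bool); 
roi[270:360,290:520]=True
hs={'chick':(323,322,20),'ladybird':(379,320,15),'grey':(431,307,18),'toad':(483,300,16)}
for n,(u,v,r) in hs.items():
    yy,xx=np.mgrid[:480,:640]; near=(xx-u)**2+(yy-v)**2<r*r
    # cork: orange-brown hue
    cork=(H>8)&(H<25)&(S>80)
    m=(near&~cork).astype(np.uint8)
    m=cv2.morphologyEx(m,cv2.MORPH_CLOSE,np.ones((3,3)));m=cv2.morphologyEx(m,cv2.MORPH_OPEN,np.ones((3,3)))
    c=max(cv2.findContours(m,cv2.RETR_EXTERNAL,2)[0],key=cv2.contourArea); c=cv2.convexHull(c)
    zs={'chick':.025,'ladybird':.0225,'grey':.022,'toad':.023}[n]
    w=np.array([onz(d,p[0].astype(float),zs) for p in c])[:,:2]*1000
    (cx,cy),(a,b),t=cv2.minAreaRect(w.astype(np.float32))
    long=t if a>b else t+90
    print(n,np.round([cx,cy,a,b,long],1))
    cv2.drawContours(im,[c],-1,(255,255,0),1)
crop=cv2.resize(im[125:365,255:525],None,fx=2.9,fy=2.4,interpolation=cv2.INTER_CUBIC)
crop=cv2.resize(im[125:365,255:525],None,fx=2.5,fy=2.5,interpolation=cv2.INTER_CUBIC)
cv2.imwrite('pics/crop1.png',crop[:,:,::-1])
# rough stand
for nm,uv,z in [('BL',(271,159),.0459),('BR',(480,139),.0459),('FR',(490,225),.029),('FL',(279,245),.029)]:
    print(nm,np.round(onz(d,uv,z)*1000,1))
E
```

```text
chick [419.8  44.7  34.4  42.9  90. ]
ladybird [424.9 -47.8  29.8  24.7  89.4]
grey [ 444.4 -133.6   26.4   46.7  116.2]
toad [ 455.5 -222.1   26.5   42.3  111.5]
BL [692.2 131.8  45.9]
BR [ 728.6 -224.2   45.9]
FR [ 582.  -238.9   29. ]
FL [547.2 117.3  29. ]
```

View pics/crop1.png

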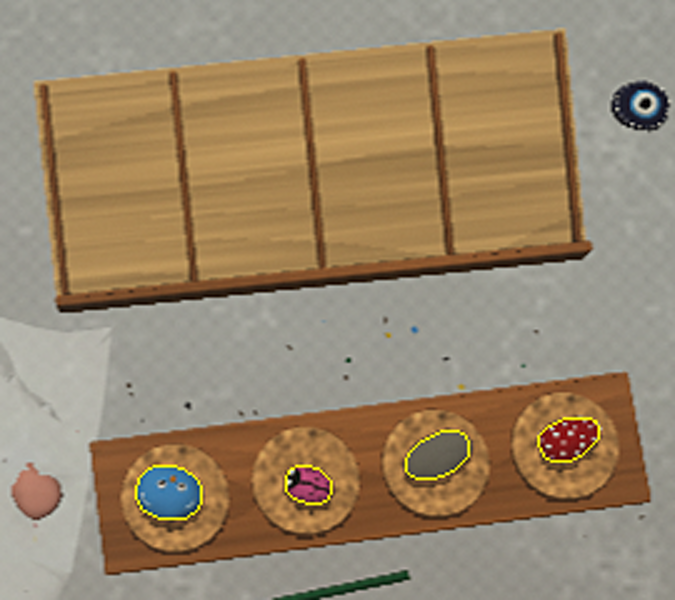

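```bash
python3 - <<'E'
from h import *
d=np.load('pics/top0.npy',allow_pickle=True).item()
im=d['img']; hsv=cv2.cvtColor(im,cv2.COLOR_RGB2HSV); H,S,V=[hsv[...,i].astype(int) for i in range(3)]
yy,xx=np.mgrid[:480,:640]; near=(xx-378)**2+(yy-318)**2<13**2
m=(near&((V<70)|((H>140)&(H<178)&(S>40)))).astype(np.uint8)
m=cv2.morphologyEx(m,cv2.MORPH_CLOSE,np.ones((3,3)))
c=cv2.convexHull(max(cv2.findContours(m,0,2)[0],key=cv2.contourArea))
w=np.array([onz(d,p[0].astype(float),.0225) for p in c])[:,:2]*1000
print('lady',cv2.minAreaRect(w.astype(np.float32)))
M=np.array([[75,183],[75,-183],[-75,183],[-75,-183]],float)
uv=[(269,158.2),(481,137.4),(277.8,244.2),(491.4,223.4)]
P=np.array([onz(d,u,z)[:2]*1000 for u,z in zip(uv,[.0459,.0459,.029,.029])])
A,B=M-M.mean(0),P-P.mean(0)
th=np.arctan2((A[:,0]*B[:,1]-A[:,1]*B[:,0]).sum(),(A*B).sum()); R=np.array([[np.cos(th),-np.sin(th)],[np.sin(th),np.cos(th)]])
t=P.mean(0)-R@M.mean(0); print('stand',t,np.degrees(th)); print('res',np.round(P-(M@R.T+t),1).tolist())
# cork pads from mask
for n,p in {'chick':(325,324),'lady':(377,317),'grey':(430,309),'toad':(481,303)}.items():print(n,np.round(onz(d,p,.015)*1000,1))
E
```

```text
lady ((422.8656311035156, -47.40153503417969), (28.986400604248047, 28.175199508666992), 44.616615295410156)
stand [639.60397504 -53.23611572] 5.897773861180164
res [[-1.8, -1.3], [-1.6, 1.5], [2.3, -1.8], [1.0, 1.6]]
chick [416.2  39.8  15. ]
lady [427.9 -46.8  15. ]
grey [ 441.2 -135.6   15. ]
toad [ 451.3 -221.4   15. ]
```

```bash
cat >> h.py <<'E'
from scipy.spatial.transform import Rotation as Ro
SP=np.array([.6396,-.0532,0]); SY=5.9
def down(yaw,tilt=0):
    # tool y at world yaw; tilt: tool x leans towards stand +x (only for placing)
    y=np.array([np.cos(np.radians(yaw)),np.sin(np.radians(yaw)),0])
    x=np.array([0,0,-1.])
    if tilt:
        s=np.radians(SY); x=np.array([np.sin(np.radians(tilt))*np.cos(s),np.sin(np.radians(tilt))*np.sin(s),-np.cos(np.radians(tilt))])
    return np.c_[x,y,np.cross(x,y)]
def stand(sx,sy,h):
    "world point h (m) above slope along its normal, at stand sx,sy (m)"
    a=np.radians(12); p=np.array([sx-h*np.sin(a),sy,.030+sx*np.tan(a)+h*np.cos(a)])
    return Ro.from_euler('z',SY,degrees=True).apply(p)+SP
def rel(tp,tR,o=None):
    "row for a TCP target, from pose now"
    o=o or sensors.observe(); R=np.array(o['tool_rot'])
    d=R.T@(np.array(tp)-o['position'])/.025; r=Ro.from_matrix(R.T@tR).as_rotvec(degrees=True)/6
    return np.round(np.r_[d,r],2).tolist()
def show(*ts):
    o=sensors.observe(); print('t',round(o['time_s'],2),'p',np.round(o['position'],4),'w',round(o['grip_width'],4),'F',np.round(o['ft_force'],1),'q',np.round(o['q'],0))
    for n,p,R in ts: print(n,rel(p,R,o))
E
python3 - <<'E'
from h import *
show(('look',[.40,-.09,.30],down(21.5)))
E
```

```text
t 0.1 p [ 0.1215 -0.5362  0.2558] w 0.0855 F [ 0.6 -0.1  0.3] q [-90.  22.  74.   0.  84. -12.]
look [-1.75, -14.95, -14.81, -16.46, -0.01, 0.01]
```

>>> {"api": "arm_command", "payload": {"plan": [[[-1.75,-14.95,-14.8,-16.46,0,0],[-1.75,-14.95,-14.8,-16.46,0,0],[-1.75,-14.95,-14.8,-16.46,0,0],[-1.75,-14.95,-14.8,-16.46,0,0],[-1.75,-14.95,-14.8,-16.46,0,0],[-1.75,-14.95,-14.8,-16.46,0,0],[-1.75,-14.95,-14.8,-16.46,0,0],[-1.75,-14.95,-14.8,-16.46,0,0],[-1.75,-14.95,-14.8,-16.46,0,0],[-1.75,-14.95,-14.8,-16.46,0,0]]], "jaw": 0.1, "newtons": 30}}

```text
time_s: 1.1
position: [0.3857, -0.1116, 0.298]
tool_rot: [[0.0, 0.988, 0.157], [-0.0, 0.157, -0.988], [-1.0, 0.0, 0.0]]
ft_force: [1.2, -0.7, 0.2]
grip_width: 0.0769
```

```bash
python3 - <<'E'
from h import *
d=snap('wrist','w0.png');np.save('pics/w0.npy',d,allow_pickle=True)
o=sensors.observe();print(np.round(o['tool_rot'],3).tolist(),np.round(d['T'],3).tolist())
show(('look',[.40,-.09,.30],down(21.5)))
E
```

```text
[[0.002, 0.985, 0.172], [0.002, 0.172, -0.985], [-1.0, 0.003, -0.002]] [[0.988, -0.15, -0.045, 0.375], [0.156, 0.947, 0.281, -0.041], [0.0, -0.284, 0.959, 0.415], [0.0, 0.0, 0.0, 1.0]]
t 1.15 p [ 0.3882 -0.1057  0.2986] w 0.0768 F [-1.4  3.9 -1. ] q [-32.   5.  90.   0.  85. -42.]
look [-0.05, 0.57, -0.54, -1.93, -0.01, -0.03]
```

View pics/w0.png

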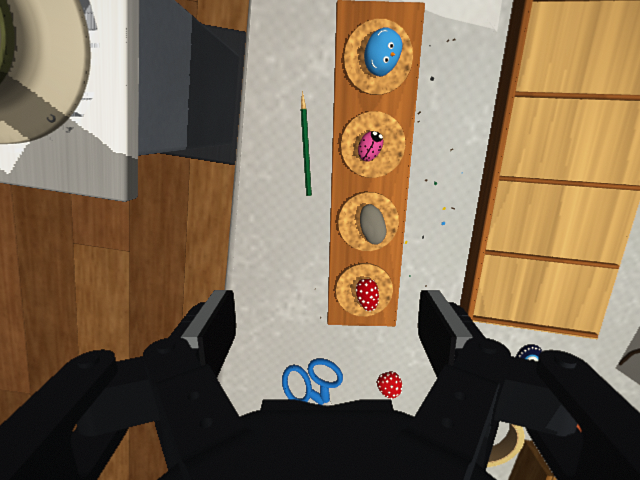

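The wrist view shows the row on the pads: chick (384,52), ladybird (371,146), grey (373,224), toadstool (368,294). The identities agree with the top view. I'll measure again from here.

```bash
python3 - <<'E'
from h import *
d=np.load('pics/w0.npy',allow_pickle=True).item()
hsv=cv2.cvtColor(d['img'],cv2.COLOR_RGB2HSV); H,S,V=[hsv[...,i].astype(int) for i in range(3)]
yy,xx=np.mgrid[:480,:640]
for n,u,v,r,z in [('chick',384,52,30,.025),('lady',371,146,21,.0225),('grey',373,224,26,.022),('toad',368,294,22,.023)]:
    near=(xx-u)**2+(yy-v)**2<r*r
    m={'chick':(H>90)&(H<125)&(S>90),'lady':(V<55)|((H>140)&(H<177)&(S>60)),'grey':(S<75)&(V>50),'toad':(((H>172)|(H<6))&(S>130))|(S<70)&(V>130)}[n]
    m=(near&m).astype(np.uint8); m=cv2.morphologyEx(m,cv2.MORPH_OPEN,np.ones((3,3)))
    c=np.vstack([k for k in cv2.findContours(m,0,2)[0] if cv2.contourArea(k)>25]); c=cv2.convexHull(c)
    w=np.array([onz(d,p[0].astype(float),z) for p in c])[:,:2]*1000
    (cx,cy),(a,b),t=cv2.minAreaRect(w.astype(np.float32)); e=cv2.fitEllipse(w.astype(np.float32))
    print(n,np.round([cx,cy,a,b,t if a>b else t+90],1),'ell',np.round([*e[0],*e[1],e[2]+90],1))
E
```

```text
chick [418.4  42.6  43.3  34.3  72.7] ell [418.8  42.8  35.2  44.1 258.4]
lady [423.4 -50.9  28.9  24.3  68.1] ell [424.2 -49.3  24.5  32.1 253. ]
grey [ 443.9 -135.2   27.    47.9  115.1] ell [ 444.  -135.3   27.5   48.5  115.9]
toad [ 454.3 -223.1   24.5   40.9  101.3] ell [ 455.2 -222.6   26.3   42.6  112.7]
```

```bash
python3 - <<'E'
from h import *
show(('above',[.455,-.2225,.11],down(22)),('grasp',[.455,-.2225,.0425],down(22)))
E
```

```text
t 1.15 p [ 0.3882 -0.1057  0.2986] w 0.0768 F [-1.4  3.9 -1. ] q [-32.   5.  90.   0.  85. -42.]
above [7.54, 1.81, 5.08, -2.01, -0.01, -0.03]
grasp [10.24, 1.8, 5.08, -2.01, -0.01, -0.03]
```

>>> {"api": "arm_command", "payload": {"plan": [[[7.5,1.8,5.1,-2,0,0],[7.5,1.8,5.1,-2,0,0],[7.5,1.8,5.1,-2,0,0],[7.5,1.8,5.1,-2,0,0],[7.5,1.8,5.1,-2,0,0],[7.5,1.8,5.1,-2,0,0],[7.5,1.8,5.1,-2,0,0],[7.5,1.8,5.1,-2,0,0]]], "jaw": 0.2}}

```text
time_s: 1.95
position: [0.449, -0.2323, 0.1116]
tool_rot: [[0.001, 0.935, 0.354], [-0.001, 0.354, -0.935], [-1.0, 0.001, 0.001]]
ft_force: [-0.3, 0.3, -0.3]
grip_width: 0.0683
```

```bash
python3 - <<'E'
from h import *
show(('grasp',[.455,-.2225,.0425],down(22)))
E
```

```text
t 1.95 p [ 0.449  -0.2323  0.1116] w 0.0683 F [-0.3  0.3 -0.3] q [-41.  27.  94.   0.  60. -62.]
grasp [2.76, 0.36, -0.29, -0.21, 0.01, -0.01]
```

>>> {"api": "arm_command", "payload": {"plan": [[[1.0,0.36,-0.29,-0.2,0,0],[2.0,0.36,-0.29,-0.2,0,0],[2.5,0.36,-0.29,-0.2,0,0],[2.76,0.36,-0.29,-0.2,0,0],[2.76,0.36,-0.29,-0.2,0,0],[2.76,0.36,-0.29,-0.2,0,0]]], "jaw": 0.2}}

```text
time_s: 2.55
position: [0.4552, -0.223, 0.0424]
tool_rot: [[0.001, 0.928, 0.373], [-0.001, 0.373, -0.928], [-1.0, 0.001, 0.002]]
ft_force: [-0.1, 0.3, 0.1]
grip_width: 0.0685
```

>>> {"api": "arm_command", "payload": {"plan": [[[0,0,0,0,0,0],[0,0,0,0,0,0],[0,0,0,0,0,0],[0,0,0,0,0,0],[0,0,0,0,0,0],[0,0,0,0,0,0],[0,0,0,0,0,0]]], "jaw": 1, "newtons": 30}}

```text
time_s: 3.25
position: [0.455, -0.2229, 0.0419]
tool_rot: [[0.001, 0.928, 0.373], [-0.0, 0.373, -0.928], [-1.0, 0.001, 0.001]]
ft_force: [-0.7, 1.3, 4.9]
grip_width: 0.0248
```

```bash
python3 - <<'E'
from h import *
d=snap('wrist','w1.png')
show(('lift',[.455,-.2225,.12],down(22)))
E
```

```text
t 3.3 p [ 0.455  -0.2229  0.0419] w 0.0249 F [-0.6  0.8  6.1] q [-40.  33.  97.   0.  49. -61.]
lift [-3.12, 0.01, -0.01, -0.02, 0.01, -0.0]
```

View pics/w1.png

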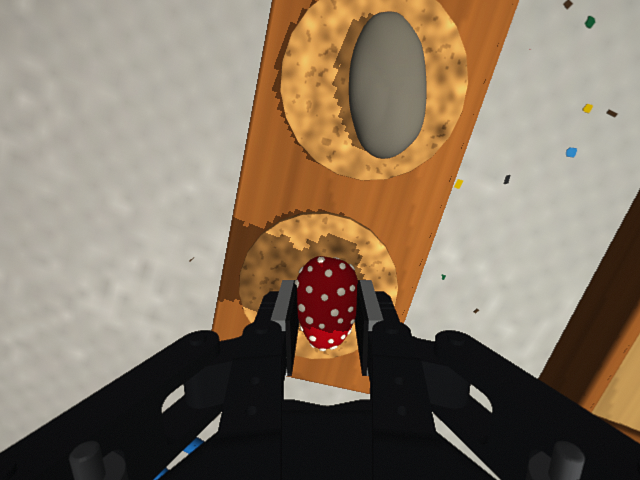

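>>> {"api": "arm_command", "payload": {"plan": [[[-1,0,0,0,0,0],[-2,0,0,0,0,0],[-3.1,0,0,0,0,0],[-3.1,0,0,0,0,0],[-3.1,0,0,0,0,0]]]}}

```text
time_s: 3.8
position: [0.4547, -0.2228, 0.1189]
tool_rot: [[0.001, 0.928, 0.373], [-0.0, 0.373, -0.928], [-1.0, 0.0, 0.001]]
ft_force: [-0.7, -0.7, -0.5]
grip_width: 0.0247
```

```bash
python3 - <<'E'
from h import *
d=snap('wrist','w2.png')
h=.0275
R=down(95.9,12)
show(('above',stand(-.045,.132,h+.05),R),('near',stand(-.045,.132,h+.004),R))
print(stand(-.045,.132,h))
E
```

```text
t 3.85 p [ 0.4545 -0.2226  0.1182] w 0.0247 F [-0.2 -0.4  0.1] q [-40.  26.  93.  -0.  61. -61.]
above [0.88, 8.5, -9.27, -12.28, -1.72, 1.29]
near [2.68, 8.87, -9.17, -12.28, -1.72, 1.29]
[0.57558247 0.07288738 0.04733401]
```

View pics/w2.png

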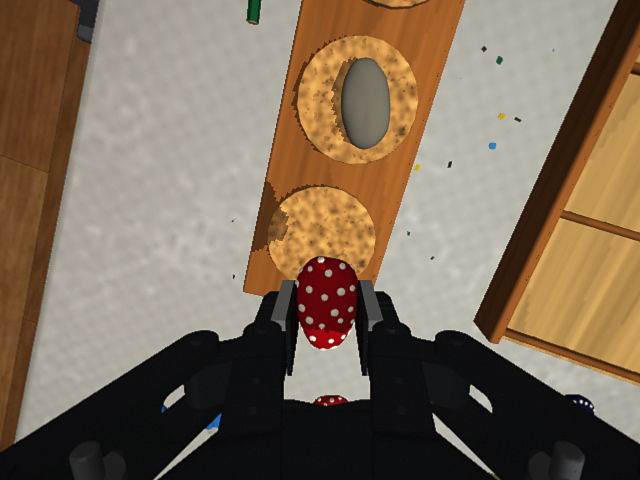

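The toadstool is held square between the pads at (327,300). Now I'll carry it to the leftmost lane.

>>> {"api": "arm_command", "payload": {"plan": [[[0.9,8.5,-9.3,-12.28,-1.72,1.29],[0.9,8.5,-9.3,-12.28,-1.72,1.29],[0.9,8.5,-9.3,-12.28,-1.72,1.29],[0.9,8.5,-9.3,-12.28,-1.72,1.29],[0.9,8.5,-9.3,-12.28,-1.72,1.29],[0.9,8.5,-9.3,-12.28,-1.72,1.29],[0.9,8.5,-9.3,-12.28,-1.72,1.29],[0.9,8.5,-9.3,-12.28,-1.72,1.29],[0.9,8.5,-9.3,-12.28,-1.72,1.29],[0.9,8.5,-9.3,-12.28,-1.72,1.29]]]}}

```text
time_s: 4.85
position: [0.5644, 0.0723, 0.0949]
tool_rot: [[0.205, -0.103, 0.973], [0.021, 0.995, 0.101], [-0.979, 0.0, 0.206]]
ft_force: [0.4, -0.0, -0.6]
grip_width: 0.0249
```

>>> {"api": "arm_command", "payload": {"plan": [[[0,0,0,0,0,0],[0,0,0,0,0,0]]]}}

```text
time_s: 5.05
position: [0.5651, 0.072, 0.0959]
tool_rot: [[0.206, -0.1, 0.973], [0.021, 0.995, 0.098], [-0.978, -0.0, 0.207]]
ft_force: [0.1, -0.1, 0.0]
grip_width: 0.025
```

```bash
python3 - <<'E'
from h import *
d=snap('wrist','w3.png')
h=.0275
R=down(95.9,12)
show(('near',stand(-.043,.132,h+.005),R),('down',stand(-.043,.132,h),R),('lip',stand(-.050,.132,h),R))
E
```

```text
t 5.1 p [0.5652 0.0721 0.096 ] w 0.0251 F [ 0.2  0.1 -0.4] q [  -6.   30.   92.    3.   46. -103.]
near [1.79, -0.01, 0.08, -0.02, -0.0, 0.01]
down [1.99, -0.01, 0.08, -0.02, -0.0, 0.01]
lip [1.99, -0.01, -0.2, -0.02, -0.0, 0.01]
```

View pics/w3.png

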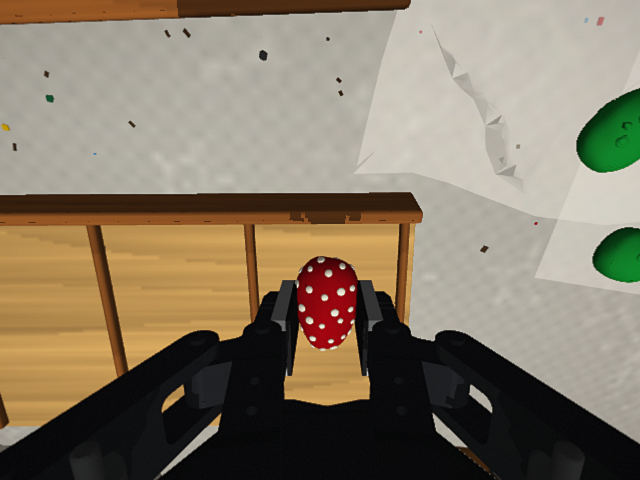

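>>> {"api": "arm_command", "payload": {"plan": [[[1,0,0.08,0,0,0],[1.6,0,0.08,0,0,0],[1.85,0,0.08,0,0,0],[1.92,0,0.08,0,0,0],[1.96,0,0.08,0,0,0],[1.99,0,0.08,0,0,0],[1.99,0,0.08,0,0,0]]]}}

```text
time_s: 5.8
position: [0.5776, 0.0734, 0.0486]
tool_rot: [[0.208, -0.102, 0.973], [0.021, 0.995, 0.1], [-0.978, -0.001, 0.209]]
ft_force: [0.0, -0.6, -0.8]
grip_width: 0.0252
```

>>> {"api": "arm_command", "payload": {"plan": [[[0,0,-0.04,0,0,0],[0,0,-0.08,0,0,0],[0,0,-0.12,0,0,0],[0,0,-0.16,0,0,0],[0,0,-0.2,0,0,0],[0,0,-0.24,0,0,0],[0,0,-0.24,0,0,0]]]}}

```text
time_s: 6.5
position: [0.5718, 0.0728, 0.0469]
tool_rot: [[0.208, -0.102, 0.973], [0.021, 0.995, 0.1], [-0.978, -0.0, 0.209]]
ft_force: [0.6, 0.1, -0.3]
grip_width: 0.025
```

```bash
cat >> h.py <<'E'
def where(p,R,h0=.0269):
    "stand coords of pebble underside centre h0 ahead of TCP, and its height above the slope"
    p=np.array(p)+np.array(R)[:,0]*h0
    s=Ro.from_euler('z',-SY,degrees=True).apply(p-SP); a=np.radians(12)
    return np.round([s[0]*1000,s[1]*1000,1000*(s[2]-.030-s[0]*np.tan(a))*np.cos(a)],1)
E
python3 - <<'E'
from h import *
o=sensors.observe();print(where(o['position'],o['tool_rot']))
d=snap('wrist','w4.png');d=snap('scene'); 
cv2.imwrite('pics/s4.png',cv2.resize(d['img'][170:330,270:530,::-1],None,fx=3,fy=3,interpolation=cv2.INTER_CUBIC))
E
```

```text
[-48.9 132.3   1. ]
```

View pics/w4.png

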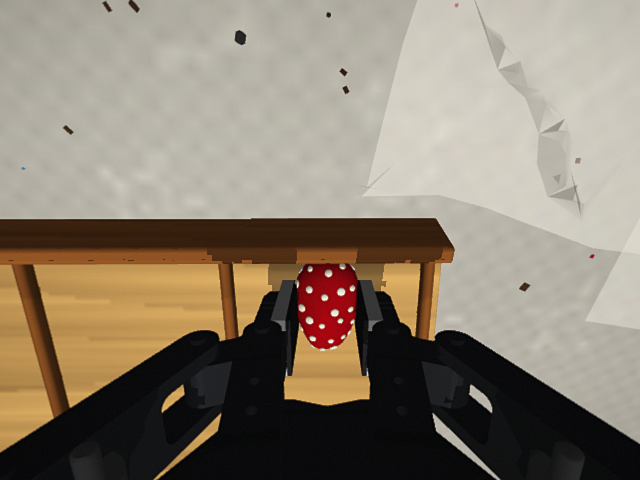

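The stone's front end is at the lip line (327,262), centred in its lane. I'll lower it the last millimetre and press gently down-slope until it touches.

>>> {"api": "arm_command", "payload": {"plan": [[[0.03,0,0,0,0,0],[0.03,0,-0.04,0,0,0],[0.03,0,-0.08,0,0,0],[0.03,0,-0.1,0,0,0]]]}}

```text
time_s: 7.0
position: [0.5713, 0.0726, 0.0464]
tool_rot: [[0.213, -0.102, 0.972], [0.021, 0.995, 0.1], [-0.977, -0.001, 0.214]]
ft_force: [8.9, 3.6, 1.3]
grip_width: 0.0246
```

>>> {"api": "arm_command", "payload": {"plan": [[[0.03,0,0.02,0,0,0],[0.03,0,0.02,0,0,0]]]}}

```text
time_s: 7.2
position: [0.5714, 0.0727, 0.0461]
tool_rot: [[0.212, -0.102, 0.972], [0.021, 0.995, 0.1], [-0.977, -0.001, 0.213]]
ft_force: [3.2, 1.8, 6.4]
grip_width: 0.0249
```

>>> {"api": "arm_command", "payload": {"plan": [[[0,0,0,0,0,0],[0,0,0,0,0,0],[0,0,0,0,0,0],[0,0,0,0,0,0],[-0.4,0,0,0,0,0],[-1,0,0,0,0,0],[-2.5,0,0,0,0,0],[-2.5,0,0,0,0,0],[-2.5,0,0,0,0,0]]], "jaw": 0.4}}

```text
time_s: 8.1
position: [0.5571, 0.0713, 0.1071]
tool_rot: [[0.209, -0.102, 0.973], [0.021, 0.995, 0.1], [-0.978, -0.001, 0.21]]
ft_force: [-0.2, -0.2, 0.5]
grip_width: 0.0514
```

```bash
python3 - <<'E'
from h import *
d=snap('wrist','w5.png');np.save('pics/w5.npy',d,allow_pickle=True)
show(('above grey',[.444,-.135,.11],down(26)))
E
```

```text
t 8.15 p [0.5568 0.0714 0.1061] w 0.0512 F [-0.  -0.1 -0.8] q [  -6.   28.   93.    3.   47. -104.]
above grey [-1.26, -7.75, -5.18, 11.6, 1.75, -1.22]
```

View pics/w5.png

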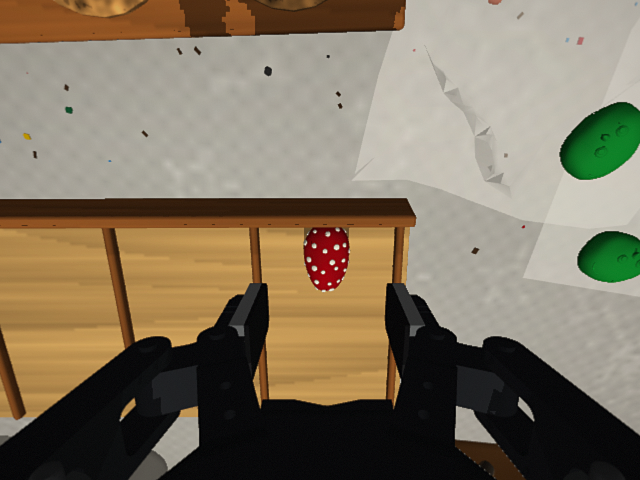

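The toadstool lies lengthwise against the lip at (326,258), centred in the leftmost lane. Next is long_grey.

>>> {"api": "arm_command", "payload": {"plan": [[[-1.3,-7.75,-5.2,11.6,1.75,-1.22],[-1.3,-7.75,-5.2,11.6,1.75,-1.22],[-1.3,-7.75,-5.2,11.6,1.75,-1.22],[-1.3,-7.75,-5.2,11.6,1.75,-1.22],[-1.3,-7.75,-5.2,11.6,1.75,-1.22],[-1.3,-7.75,-5.2,11.6,1.75,-1.22],[-1.3,-7.75,-5.2,11.6,1.75,-1.22],[-1.3,-7.75,-5.2,11.6,1.75,-1.22],[-1.3,-7.75,-5.2,11.6,1.75,-1.22],[-1.3,-7.75,-5.2,11.6,1.75,-1.22]]], "jaw": 0.2}}

```text
time_s: 9.15
position: [0.4435, -0.1351, 0.11]
tool_rot: [[-0.001, 0.899, 0.438], [0.001, 0.438, -0.899], [-1.0, -0.001, -0.001]]
ft_force: [-0.5, 0.0, 0.2]
grip_width: 0.0682
```

>>> {"api": "arm_command", "payload": {"plan": [[[0,0,0,0,0,0],[0,0,0,0,0,0]]]}}

```text
time_s: 9.35
position: [0.4435, -0.135, 0.1105]
tool_rot: [[-0.0, 0.898, 0.439], [0.0, 0.439, -0.898], [-1.0, -0.0, -0.0]]
ft_force: [-0.4, -0.0, 0.3]
grip_width: 0.0685
```

```bash
python3 - <<'E'
from h import *
show(('grasp',[.444,-.135,.0428],down(26)))
d=snap('wrist')
hsv=cv2.cvtColor(d['img'],cv2.COLOR_RGB2HSV);T=np.linalg.inv(d['T'])
S,V=hsv[...,1].astype(int),hsv[...,2].astype(int)
w=np.array([[.444,-.135,.022]]);c=(T@np.r_[w[0],1])[:3];u=d['cx']+d['fx']*c[0]/-c[2];v=d['cy']+d['fy']*-c[1]/-c[2];print(u,v)
yy,xx=np.mgrid[:480,:640];m=((S<75)&(V>50)&((xx-u)**2+(yy-v)**2<65**2)).astype(np.uint8)
m=cv2.morphologyEx(m,cv2.MORPH_OPEN,np.ones((3,3)))
k=cv2.convexHull(max(cv2.findContours(m,0,2)[0],key=cv2.contourArea))
e=cv2.fitEllipse(np.array([onz(d,p[0].astype(float),.022)[:2]*1000 for p in k],np.float32));print(e)
E
```

```text
t 9.35 p [ 0.4435 -0.135   0.1105] w 0.0685 F [-0.4 -0.   0.3] q [-32.  23. 100.  -0.  56. -58.]
grasp [2.71, 0.02, 0.01, 0.01, -0.0, 0.0]
326.55299352507177 251.26723595163452
((444.34259033203125, -135.06704711914062), (27.43114471435547, 48.963748931884766), 25.05401039123535)
```

Close-range measurement of grey agrees with the plan to within 1 mm and 1°.

>>> {"api": "arm_command", "payload": {"plan": [[[1.0,0.02,0,0,0,0],[2.0,0.02,0,0,0,0],[2.5,0.02,0,0,0,0],[2.71,0.02,0,0,0,0],[2.71,0.02,0,0,0,0]]]}}

```text
time_s: 9.9
position: [0.444, -0.1348, 0.0428]
tool_rot: [[-0.001, 0.899, 0.439], [0.0, 0.439, -0.899], [-1.0, -0.001, -0.001]]
ft_force: [-0.9, -0.4, 0.8]
grip_width: 0.068
```

>>> {"api": "arm_command", "payload": {"plan": [[[0,0,0,0,0,0],[0,0,0,0,0,0],[0,0,0,0,0,0],[0,0,0,0,0,0],[0,0,0,0,0,0],[0,0,0,0,0,0],[0,0,0,0,0,0]]], "jaw": 1}}

```text
time_s: 10.6
position: [0.4444, -0.135, 0.0438]
tool_rot: [[0.001, 0.899, 0.439], [-0.001, 0.439, -0.899], [-1.0, 0.001, 0.001]]
ft_force: [-0.8, 0.9, 5.8]
grip_width: 0.0255
```

>>> {"api": "arm_command", "payload": {"plan": [[[-1,0,0,0,0,0],[-2,0,0,0,0,0],[-3.1,0,0,0,0,0],[-3.1,0,0,0,0,0],[-3.1,0,0,0,0,0]]]}}

```text
time_s: 11.1
position: [0.4441, -0.1348, 0.1208]
tool_rot: [[0.001, 0.899, 0.438], [-0.001, 0.438, -0.899], [-1.0, 0.001, 0.001]]
ft_force: [-1.0, -0.1, -0.7]
grip_width: 0.0255
```

```bash
python3 - <<'E'
from h import *
R=down(95.9,12)
show(('above',stand(-.042,.044,.0275+.05),R))
d=snap('wrist','w6.png')
E
```

```text
t 11.1 p [ 0.4441 -0.1348  0.1208] w 0.0255 F [-1.  -0.1 -0.7] q [-32.  22.  99.  -0.  58. -58.]
above [0.96, 6.88, -1.96, -11.6, -1.73, 1.22]
```

View pics/w6.png

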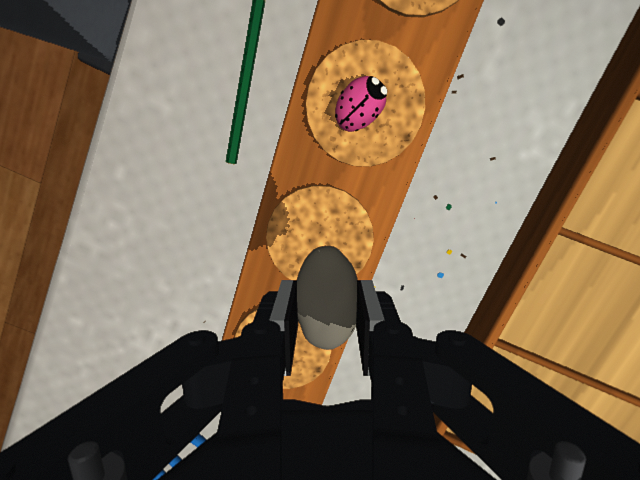

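Grey is held square at (327,298). I'll carry it to the second lane from the left.

>>> {"api": "arm_command", "payload": {"plan": [[[0.9,6.9,-2,-11.6,-1.73,1.22],[0.9,6.9,-2,-11.6,-1.73,1.22],[0.9,6.9,-2,-11.6,-1.73,1.22],[0.9,6.9,-2,-11.6,-1.73,1.22],[0.9,6.9,-2,-11.6,-1.73,1.22],[0.9,6.9,-2,-11.6,-1.73,1.22],[0.9,6.9,-2,-11.6,-1.73,1.22],[0.9,6.9,-2,-11.6,-1.73,1.22],[0.9,6.9,-2,-11.6,-1.73,1.22],[0.9,6.9,-2,-11.6,-1.73,1.22]]]}}

```text
time_s: 12.15
position: [0.5766, -0.0143, 0.0967]
tool_rot: [[0.203, -0.102, 0.974], [0.022, 0.995, 0.1], [-0.979, 0.002, 0.204]]
ft_force: [0.0, 0.4, -0.5]
grip_width: 0.0258
```

>>> {"api": "arm_command", "payload": {"plan": [[[0,0,0,0,0,0],[0,0,0,0,0,0]]]}}

```text
time_s: 12.35
position: [0.5771, -0.0142, 0.0976]
tool_rot: [[0.205, -0.102, 0.974], [0.022, 0.995, 0.099], [-0.979, 0.001, 0.206]]
ft_force: [0.2, 0.7, -0.8]
grip_width: 0.0256
```

```bash
python3 - <<'E'
from h import *
R=down(95.9,12);h=.0283
show(('down',stand(-.041,.044,h),R),('lip',stand(-.0455,.044,h),R))
E
```

```text
t 12.35 p [ 0.5771 -0.0142  0.0976] w 0.0256 F [ 0.2  0.7 -0.8] q [ -15.   30.   91.    6.   48. -114.]
down [2.0, -0.05, 0.04, -0.01, -0.02, -0.01]
lip [2.0, -0.05, -0.14, -0.01, -0.02, -0.01]
```

>>> {"api": "arm_command", "payload": {"plan": [[[1,-0.04,0.04,0,0,0],[1.6,-0.04,0.04,0,0,0],[1.85,-0.04,0.04,0,0,0],[1.95,-0.04,0.04,0,0,0],[1.98,-0.04,0,0,0,0],[1.98,-0.04,-0.06,0,0,0],[1.98,-0.04,-0.12,0,0,0],[1.98,-0.04,-0.12,0,0,0]]]}}

```text
time_s: 13.15
position: [0.5847, -0.0146, 0.0495]
tool_rot: [[0.207, -0.102, 0.973], [0.022, 0.995, 0.1], [-0.978, 0.0, 0.208]]
ft_force: [0.2, -0.1, 0.8]
grip_width: 0.0256
```

>>> {"api": "arm_command", "payload": {"plan": [[[0.02,0,-0.02,0,0,0],[0.03,0,-0.04,0,0,0],[0.03,0,-0.06,0,0,0],[0.03,0,-0.06,0,0,0]]]}}

```text
time_s: 13.55
position: [0.5843, -0.0147, 0.0489]
tool_rot: [[0.209, -0.102, 0.973], [0.021, 0.995, 0.1], [-0.978, -0.0, 0.21]]
ft_force: [3.2, 2.2, 6.0]
grip_width: 0.0256
```

>>> {"api": "arm_command", "payload": {"plan": [[[0,0,-0.04,0,0,0],[0,0,-0.08,0,0,0],[0,0,-0.08,0,0,0]]]}}

```text
time_s: 13.85
position: [0.5838, -0.015, 0.0488]
tool_rot: [[0.212, -0.102, 0.972], [0.021, 0.995, 0.099], [-0.977, -0.001, 0.213]]
ft_force: [9.9, 2.9, 3.0]
grip_width: 0.0256
```

```bash
python3 - <<'E'
from h import *
o=sensors.observe();print(where(o['position'],o['tool_rot'],.0288),o['ft_force'])
E
```

```text
[-45.4  43.7   0.3] [9.91221531 2.87696576 2.95890856]
```

Firm lip contact at stand x = -45.4 (expected about -46). Releasing.

>>> {"api": "arm_command", "payload": {"plan": [[[0.01,0,0.06,0,0,0],[0.01,0,0.06,0,0,0]]]}}

```text
time_s: 14.05
position: [0.584, -0.0149, 0.0488]
tool_rot: [[0.209, -0.102, 0.973], [0.021, 0.995, 0.1], [-0.978, -0.0, 0.21]]
ft_force: [1.3, 0.9, 8.3]
grip_width: 0.0253
```

>>> {"api": "arm_command", "payload": {"plan": [[[0,0,0,0,0,0],[0,0,0,0,0,0],[0,0,0,0,0,0],[0,0,0,0,0,0],[-0.4,0,0,0,0,0],[-1,0,0,0,0,0],[-2.5,0,0,0,0,0],[-2.5,0,0,0,0,0],[-2.5,0,0,0,0,0]]], "jaw": 0.4}}

```text
time_s: 14.95
position: [0.57, -0.0161, 0.1098]
tool_rot: [[0.207, -0.102, 0.973], [0.021, 0.995, 0.1], [-0.978, -0.0, 0.208]]
ft_force: [-0.4, -0.6, -0.2]
grip_width: 0.0511
```

```bash
python3 - <<'E'
from h import *
d=snap('wrist','w7.png')
show(('above lady',[.424,-.0495,.11],down(-17)))
E
```

```text
t 15.0 p [ 0.5698 -0.016   0.1089] w 0.0512 F [-0.1  0.3 -0.6] q [ -15.   29.   92.    6.   49. -115.]
above lady [-1.27, -0.73, -5.8, 18.73, 1.29, -1.96]
```

View pics/w7.png

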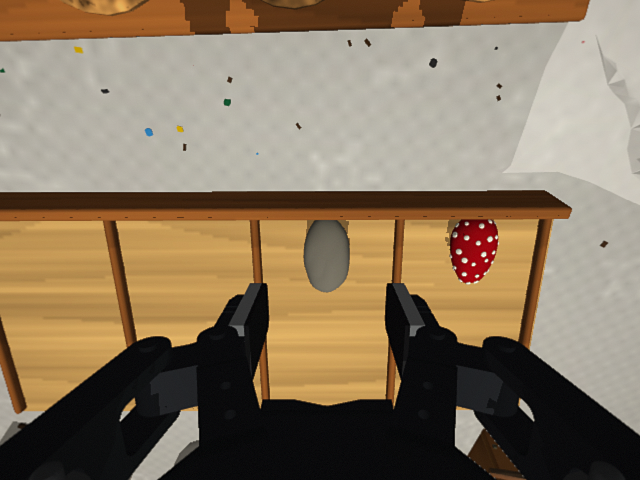

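Grey (327,255) and the toadstool both sit straight against the lip in their lanes. Next is the ladybird.

>>> {"api": "arm_command", "payload": {"plan": [[[-1.3,-0.7,-5.8,18.73,1.29,-1.96],[-1.3,-0.7,-5.8,18.73,1.29,-1.96],[-1.3,-0.7,-5.8,18.73,1.29,-1.96],[-1.3,-0.7,-5.8,18.73,1.29,-1.96],[-1.3,-0.7,-5.8,18.73,1.29,-1.96],[-1.3,-0.7,-5.8,18.73,1.29,-1.96],[-1.3,-0.7,-5.8,18.73,1.29,-1.96],[-1.3,-0.7,-5.8,18.73,1.29,-1.96],[-1.3,-0.7,-5.8,18.73,1.29,-1.96],[-1.3,-0.7,-5.8,18.73,1.29,-1.96]]], "jaw": 0.2}}

```text
time_s: 16.0
position: [0.4236, -0.0485, 0.1098]
tool_rot: [[0.045, 0.985, 0.169], [-0.034, 0.171, -0.985], [-0.998, 0.038, 0.041]]
ft_force: [1.0, -1.0, 0.8]
grip_width: 0.0685
```

```bash
python3 - <<'E'
from h import *
show(('above lady',[.424,-.0495,.11],down(-17)))
E
```

```text
t 16.0 p [ 0.4236 -0.0485  0.1098] w 0.0685 F [ 1.  -1.   0.8] q [-22.  20. 107.  -1.  50. -31.]
above lady [-0.01, 0.01, 0.04, 4.46, 0.3, -0.45]
```

>>> {"api": "arm_command", "payload": {"plan": [[[0,0,0,4.46,0.3,-0.45],[0,0,0,4.46,0.3,-0.45],[0,0,0,4.46,0.3,-0.45],[0,0,0,4.46,0.3,-0.45],[0,0,0,4.46,0.3,-0.45],[0,0,0,4.46,0.3,-0.45]]]}}

```text
time_s: 16.6
position: [0.4238, -0.0486, 0.1103]
tool_rot: [[0.002, 0.959, -0.283], [-0.001, -0.283, -0.959], [-1.0, 0.002, 0.001]]
ft_force: [0.1, -0.1, 0.2]
grip_width: 0.0681
```

```bash
python3 - <<'E'
from h import *
d=snap('wrist','w8.png')
hsv=cv2.cvtColor(d['img'],cv2.COLOR_RGB2HSV);T=np.linalg.inv(d['T'])
H,S,V=[hsv[...,i].astype(int) for i in range(3)]
c=(T@[.424,-.0495,.022,1])[:3];u=d['cx']+d['fx']*c[0]/-c[2];v=d['cy']+d['fy']*-c[1]/-c[2];print(u,v)
yy,xx=np.mgrid[:480,:640];m=(((V<50)|((H>140)&(H<177)&(S>60)))&((xx-u)**2+(yy-v)**2<50**2)).astype(np.uint8)
m=cv2.morphologyEx(m,cv2.MORPH_OPEN,np.ones((3,3)));m=cv2.morphologyEx(m,cv2.MORPH_CLOSE,np.ones((5,5)))
k=cv2.convexHull(max(cv2.findContours(m,0,2)[0],key=cv2.contourArea))
e=cv2.fitEllipse(np.array([onz(d,p[0].astype(float),.0225)[:2]*1000 for p in k],np.float32));print(e)
show(('grasp',[.424,-.0495,.0428],down(-17)))
cv2.drawContours(d['img'],[k],-1,(255,255,0),1); cv2.imwrite('pics/w8.png',d['img'][:,:,::-1])
E
```

```text
325.685400023017 252.91009717427033
((424.1999816894531, -48.40830993652344), (24.88251495361328, 33.403961181640625), 161.01934814453125)
t 16.65 p [ 0.4238 -0.0486  0.1104] w 0.0684 F [ 0.3  0.  -0.2] q [-23.  20. 106.  -0.  54.  -6.]
grasp [2.7, 0.01, 0.03, 0.08, 0.01, -0.02]
```

View pics/w8.png

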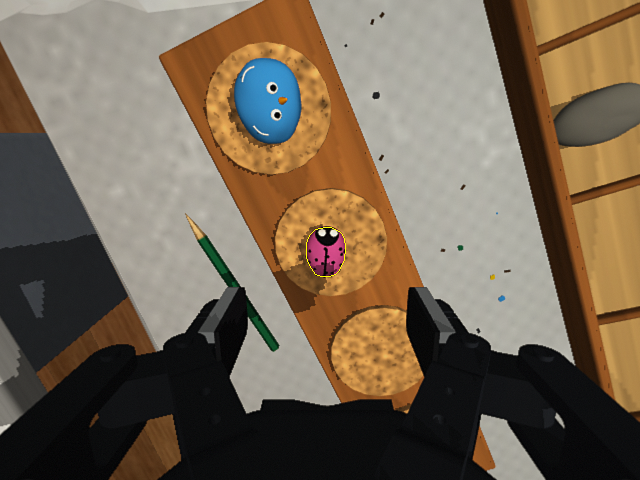

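The ladybird is centred at (326,251), and its outline measures 24.9 x 33.4 mm, so it is the right stone. Grasping.

>>> {"api": "arm_command", "payload": {"plan": [[[1.0,0.01,0,0.3,0,0],[2.0,0.01,0,0.3,0,0],[2.5,0.01,0,0.3,0,0],[2.7,0.01,0,0.3,0,0],[2.7,0.01,0,0.3,0,0]]]}}

```text
time_s: 17.15
position: [0.4243, -0.0488, 0.0428]
tool_rot: [[0.002, 0.949, -0.315], [-0.001, -0.315, -0.949], [-1.0, 0.002, 0.001]]
ft_force: [-0.3, 0.0, -0.6]
grip_width: 0.0682
```

>>> {"api": "arm_command", "payload": {"plan": [[[0,0,0,0,0,0],[0,0,0,0,0,0],[0,0,0,0,0,0],[0,0,0,0,0,0],[0,0,0,0,0,0],[0,0,0,0,0,0],[0,0,0,0,0,0],[0,0,0,0,0,0]]], "jaw": 1}}

```text
time_s: 17.95
position: [0.4246, -0.0489, 0.0438]
tool_rot: [[0.004, 0.949, -0.316], [-0.002, -0.316, -0.949], [-1.0, 0.004, 0.001]]
ft_force: [-0.8, 0.5, 7.1]
grip_width: 0.0217
```

>>> {"api": "arm_command", "payload": {"plan": [[[-1,0,0,0,0,0],[-2,0,0,0,0,0],[-3.1,0,0,0,0,0],[-3.1,0,0,0,0,0],[-3.1,0,0,0,0,0]]]}}

```text
time_s: 18.45
position: [0.4242, -0.0487, 0.1208]
tool_rot: [[0.004, 0.949, -0.316], [-0.002, -0.316, -0.949], [-1.0, 0.004, 0.001]]
ft_force: [-0.1, -0.3, 0.4]
grip_width: 0.0217
```

```bash
python3 - <<'E'
from h import *
R=down(-84.1,12)
show(('above',stand(-.048,-.044,.0275+.05),R))
d=snap('wrist','w9.png')
E
```

```text
t 18.45 p [ 0.4242 -0.0487  0.1208] w 0.0217 F [-0.1 -0.3  0.4] q [-23.  19. 105.  -0.  55.  -4.]
above [1.03, 6.62, 0.11, 10.91, 1.76, 1.11]
```

View pics/w9.png

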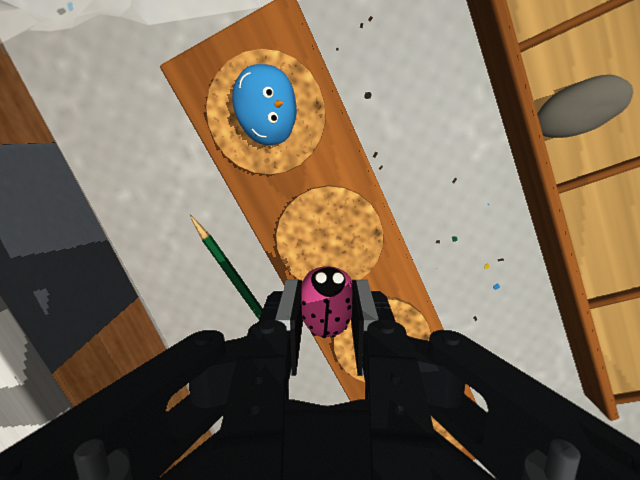

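The ladybird is held square at (327,301). I'll carry it to the second lane from the right.

>>> {"api": "arm_command", "payload": {"plan": [[[1,6.6,0.1,10.91,1.76,1.11],[1,6.6,0.1,10.91,1.76,1.11],[1,6.6,0.1,10.91,1.76,1.11],[1,6.6,0.1,10.91,1.76,1.11],[1,6.6,0.1,10.91,1.76,1.11],[1,6.6,0.1,10.91,1.76,1.11],[1,6.6,0.1,10.91,1.76,1.11],[1,6.6,0.1,10.91,1.76,1.11],[1,6.6,0.1,10.91,1.76,1.11],[1,6.6,0.1,10.91,1.76,1.11]]]}}

```text
time_s: 19.5
position: [0.5797, -0.1032, 0.0951]
tool_rot: [[0.204, 0.105, -0.973], [0.022, -0.994, -0.103], [-0.979, -0.001, -0.205]]
ft_force: [0.5, -0.7, -0.1]
grip_width: 0.0213
```

>>> {"api": "arm_command", "payload": {"plan": [[[0,0,0,0,0,0],[0,0,0,0,0,0]]]}}

```text
time_s: 19.7
position: [0.58, -0.1034, 0.0958]
tool_rot: [[0.205, 0.104, -0.973], [0.022, -0.995, -0.101], [-0.978, -0.0, -0.207]]
ft_force: [0.1, -0.0, 0.8]
grip_width: 0.0215
```

```bash
python3 - <<'E'
from h import *
R=down(-84.1,12);h=.0283
show(('down',stand(-.048,-.044,h),R),('lip',stand(-.0525,-.044,h),R))
E
```

```text
t 19.7 p [ 0.58   -0.1034  0.0958] w 0.0215 F [ 0.1 -0.   0.8] q [-24.  31.  89.   8.  50.  56.]
down [1.98, 0.01, -0.01, 0.01, 0.01, 0.01]
lip [1.98, 0.01, 0.17, 0.01, 0.01, 0.01]
```

>>> {"api": "arm_command", "payload": {"plan": [[[1,0,0,0,0,0],[1.6,0,0,0,0,0],[1.85,0,0,0,0,0],[1.93,0,0,0,0,0],[1.96,0,0.06,0,0,0],[1.96,0,0.12,0,0,0],[1.96,0,0.17,0,0,0],[1.96,0,0.17,0,0,0]]]}}

```text
time_s: 20.5
position: [0.5859, -0.1028, 0.0476]
tool_rot: [[0.206, 0.102, -0.973], [0.021, -0.995, -0.1], [-0.978, -0.0, -0.207]]
ft_force: [-0.8, -0.7, 0.5]
grip_width: 0.0215
```

>>> {"api": "arm_command", "payload": {"plan": [[[0.02,0,0.02,0,0,0],[0.03,0,0.04,0,0,0],[0.03,0,0.08,0,0,0],[0.03,0,0.08,0,0,0]]]}}

```text
time_s: 20.9
position: [0.5851, -0.1031, 0.047]
tool_rot: [[0.209, 0.102, -0.973], [0.021, -0.995, -0.1], [-0.978, 0.001, -0.21]]
ft_force: [2.2, 1.4, 6.4]
grip_width: 0.0217
```

```bash
python3 - <<'E'
from h import *
o=sensors.observe();print(where(o['position'],o['tool_rot'],.0288),o['ft_force'])
E
```

```text
[-53.3 -44.    0.2] [2.19643343 1.40359622 6.36805202]
```

>>> {"api": "arm_command", "payload": {"plan": [[[-0.01,0,0.04,0,0,0],[-0.01,0,0.08,0,0,0],[-0.01,0,0.08,0,0,0]]]}}

```text
time_s: 21.2
position: [0.5845, -0.1033, 0.0471]
tool_rot: [[0.212, 0.102, -0.972], [0.02, -0.995, -0.099], [-0.977, 0.001, -0.213]]
ft_force: [10.9, 3.4, 2.7]
grip_width: 0.0217
```

```bash
python3 - <<'E'
from h import *
o=sensors.observe();print(where(o['position'],o['tool_rot'],.0288),o['ft_force'])
E
```

```text
[-53.9 -44.2   0.4] [10.90982674  3.38558729  2.70028452]
```

Lip contact at 10.9 N, at x = -53.9. Releasing.

>>> {"api": "arm_command", "payload": {"plan": [[[0.02,0,-0.06,0,0,0],[0.02,0,-0.06,0,0,0]]]}}

```text
time_s: 21.4
position: [0.5848, -0.1031, 0.0469]
tool_rot: [[0.209, 0.102, -0.973], [0.021, -0.995, -0.1], [-0.978, 0.001, -0.21]]
ft_force: [1.2, 2.0, 8.5]
grip_width: 0.0217
```

>>> {"api": "arm_command", "payload": {"plan": [[[0,0,0,0,0,0],[0,0,0,0,0,0],[0,0,0,0,0,0],[0,0,0,0,0,0],[-0.4,0,0,0,0,0],[-1,0,0,0,0,0],[-2.5,0,0,0,0,0],[-2.5,0,0,0,0,0],[-2.5,0,0,0,0,0]]], "jaw": 0.4}}

```text
time_s: 22.3
position: [0.571, -0.1045, 0.1085]
tool_rot: [[0.208, 0.102, -0.973], [0.02, -0.995, -0.1], [-0.978, 0.001, -0.209]]
ft_force: [0.4, 0.5, -0.5]
grip_width: 0.0514
```

```bash
python3 - <<'E'
from h import *
show(('above chick',[.419,.0425,.115],down(-11)))
E
```

```text
t 22.3 p [ 0.571  -0.1045  0.1085] w 0.0514 F [ 0.4  0.5 -0.5] q [-25.  30.  90.   8.  51.  55.]
above chick [-1.4, -6.47, 5.27, -12.14, -1.73, -1.29]
```

>>> {"api": "arm_command", "payload": {"plan": [[[-1.4,-6.5,5.3,-12.14,-1.73,-1.29],[-1.4,-6.5,5.3,-12.14,-1.73,-1.29],[-1.4,-6.5,5.3,-12.14,-1.73,-1.29],[-1.4,-6.5,5.3,-12.14,-1.73,-1.29],[-1.4,-6.5,5.3,-12.14,-1.73,-1.29],[-1.4,-6.5,5.3,-12.14,-1.73,-1.29],[-1.4,-6.5,5.3,-12.14,-1.73,-1.29],[-1.4,-6.5,5.3,-12.14,-1.73,-1.29],[-1.4,-6.5,5.3,-12.14,-1.73,-1.29],[-1.4,-6.5,5.3,-12.14,-1.73,-1.29]]], "jaw": 0.15}}

```text
time_s: 23.3
position: [0.418, 0.0435, 0.1134]
tool_rot: [[-0.004, 0.982, -0.19], [0.001, -0.19, -0.982], [-1.0, -0.004, -0.0]]
ft_force: [-0.3, 0.1, 0.1]
grip_width: 0.0724
```

>>> {"api": "arm_command", "payload": {"plan": [[[0,0,0,0,0,0],[0,0,0,0,0,0]]]}}

```text
time_s: 23.5
position: [0.4178, 0.0434, 0.1136]
tool_rot: [[-0.003, 0.981, -0.193], [0.001, -0.193, -0.981], [-1.0, -0.003, -0.0]]
ft_force: [0.1, -0.3, 0.6]
grip_width: 0.0727
```

```bash
python3 - <<'E'
from h import *
d=snap('wrist','w10.png')
hsv=cv2.cvtColor(d['img'],cv2.COLOR_RGB2HSV);T=np.linalg.inv(d['T'])
H,S,V=[hsv[...,i].astype(int) for i in range(3)]
c=(T@[.419,.0425,.025,1])[:3];u=d['cx']+d['fx']*c[0]/-c[2];v=d['cy']+d['fy']*-c[1]/-c[2]
yy,xx=np.mgrid[:480,:640];m=((H>90)&(H<125)&(S>90)&((xx-u)**2+(yy-v)**2<75**2)).astype(np.uint8)
m=cv2.morphologyEx(m,cv2.MORPH_OPEN,np.ones((3,3)))
k=cv2.convexHull(max(cv2.findContours(m,0,2)[0],key=cv2.contourArea))
print(u,v,cv2.fitEllipse(np.array([onz(d,p[0].astype(float),.025)[:2]*1000 for p in k],np.float32)))
show(('grasp',[.419,.0425,.0435],down(-11)))
E
```

```text
327.77521060528653 252.46715868765583 ((418.9161376953125, 44.5050163269043), (35.24598693847656, 44.11028289794922), 171.19020080566406)
t 23.55 p [0.4179 0.0433 0.1137] w 0.0728 F [ 0.1  0.4 -0.8] q [-10.  20. 106.   0.  54.   1.]
grasp [2.81, 0.06, 0.03, -0.01, -0.0, 0.03]
```

Blue outline 35.2 x 44.1 mm, so it is the chick. A small yaw and shift correction is included in the descent.

>>> {"api": "arm_command", "payload": {"plan": [[[1.0,0.04,-0.03,-0.25,0,0],[2.0,0.04,-0.03,-0.25,0,0],[2.5,0.04,-0.03,-0.25,0,0],[2.81,0.04,-0.03,-0.25,0,0],[2.81,0.04,-0.03,-0.25,0,0]]]}}

```text
time_s: 24.05
position: [0.4187, 0.0439, 0.043]
tool_rot: [[-0.004, 0.986, -0.166], [0.001, -0.166, -0.986], [-1.0, -0.004, -0.0]]
ft_force: [0.7, 0.5, -0.4]
grip_width: 0.0726
```

>>> {"api": "arm_command", "payload": {"plan": [[[0,0,0,0,0,0],[0,0,0,0,0,0],[0,0,0,0,0,0],[0,0,0,0,0,0],[0,0,0,0,0,0],[0,0,0,0,0,0],[0,0,0,0,0,0]]], "jaw": 1}}

```text
time_s: 24.75
position: [0.4193, 0.0439, 0.0443]
tool_rot: [[-0.001, 0.986, -0.165], [0.0, -0.165, -0.986], [-1.0, -0.001, -0.0]]
ft_force: [-0.6, 0.6, 7.7]
grip_width: 0.0327
```

>>> {"api": "arm_command", "payload": {"plan": [[[-1,0,0,0,0,0],[-2,0,0,0,0,0],[-3.3,0,0,0,0,0],[-3.3,0,0,0,0,0],[-3.3,0,0,0,0,0]]]}}

```text
time_s: 25.25
position: [0.4192, 0.0439, 0.1264]
tool_rot: [[-0.001, 0.986, -0.165], [0.0, -0.165, -0.986], [-1.0, -0.001, -0.0]]
ft_force: [0.2, -0.0, -1.2]
grip_width: 0.033
```

```bash
python3 - <<'E'
from h import *
R=down(-84.1,12)
show(('above',stand(-.044,-.132,.0275+.055),R))
d=snap('wrist','w11.png')
E
```

```text
t 25.25 p [0.4192 0.0439 0.1264] w 0.033 F [ 0.2 -0.  -1.2] q [-10.  19. 105.   0.  56.  -1.]
above [0.99, 8.38, 8.12, 12.39, 1.71, 1.31]
```

View pics/w11.png

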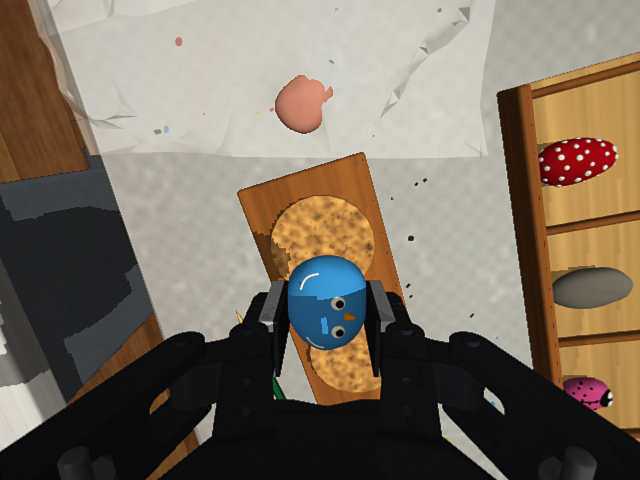

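The chick is held at (327,302), and the other three are against the lip in order. I'll carry the chick to the rightmost lane.

>>> {"api": "arm_command", "payload": {"plan": [[[0.9,8.4,8.1,12.39,1.71,1.31],[0.9,8.4,8.1,12.39,1.71,1.31],[0.9,8.4,8.1,12.39,1.71,1.31],[0.9,8.4,8.1,12.39,1.71,1.31],[0.9,8.4,8.1,12.39,1.71,1.31],[0.9,8.4,8.1,12.39,1.71,1.31],[0.9,8.4,8.1,12.39,1.71,1.31],[0.9,8.4,8.1,12.39,1.71,1.31],[0.9,8.4,8.1,12.39,1.71,1.31],[0.9,8.4,8.1,12.39,1.71,1.31]]]}}

```text
time_s: 26.3
position: [0.5921, -0.1901, 0.1012]
tool_rot: [[0.202, 0.101, -0.974], [0.023, -0.995, -0.098], [-0.979, -0.003, -0.204]]
ft_force: [0.1, -0.1, -0.7]
grip_width: 0.0332
```

>>> {"api": "arm_command", "payload": {"plan": [[[0,0,0,0,0,0],[0,0,0,0,0,0]]]}}

```text
time_s: 26.5
position: [0.5929, -0.1904, 0.1024]
tool_rot: [[0.204, 0.105, -0.973], [0.022, -0.995, -0.102], [-0.979, -0.001, -0.205]]
ft_force: [-0.1, 1.1, -1.1]
grip_width: 0.0326
```

```bash
python3 - <<'E'
from h import *
R=down(-84.1,12);h=.0288
show(('down',stand(-.0435,-.132,h),R),('lip',stand(-.048,-.132,h),R))
E
```

```text
t 26.5 p [ 0.5929 -0.1904  0.1024] w 0.0326 F [-0.1  1.1 -1.1] q [-31.  34.  82.   9.  55.  48.]
down [2.18, 0.01, 0.0, 0.02, 0.03, 0.01]
lip [2.18, 0.01, 0.19, 0.02, 0.03, 0.01]
```

>>> {"api": "arm_command", "payload": {"plan": [[[1,0,0,0,0,0],[1.7,0,0,0,0,0],[2.05,0,0,0,0,0],[2.13,0,0,0,0,0],[2.16,0,0.06,0,0,0],[2.16,0,0.12,0,0,0],[2.16,0,0.17,0,0,0],[2.16,0,0.17,0,0,0]]]}}

```text
time_s: 27.3
position: [0.6001, -0.1899, 0.0499]
tool_rot: [[0.206, 0.102, -0.973], [0.021, -0.995, -0.1], [-0.978, 0.0, -0.207]]
ft_force: [0.8, 0.0, -0.3]
grip_width: 0.0323
```

>>> {"api": "arm_command", "payload": {"plan": [[[0.02,0,0.02,0,0,0],[0.03,0,0.04,0,0,0],[0.03,0,0.08,0,0,0],[0.03,0,0.08,0,0,0]]]}}

```text
time_s: 27.7
position: [0.5996, -0.1901, 0.049]
tool_rot: [[0.209, 0.102, -0.973], [0.02, -0.995, -0.1], [-0.978, 0.001, -0.21]]
ft_force: [8.6, 2.2, 2.3]
grip_width: 0.0332
```

```bash
python3 - <<'E'
from h import *
o=sensors.observe();print(where(o['position'],o['tool_rot'],.0293),o['ft_force'])
E
```

```text
[ -47.7 -132.1    0.5] [8.592671   2.21603638 2.27315356]
```

The chick touches the lip at x = -47.7 with 8.6 N. I'll settle it down, release and retreat.

>>> {"api": "arm_command", "payload": {"plan": [[[0.03,0,-0.03,0,0,0],[0.03,0,-0.03,0,0,0]]]}}

```text
time_s: 27.9
position: [0.5997, -0.1901, 0.0488]
tool_rot: [[0.208, 0.102, -0.973], [0.02, -0.995, -0.1], [-0.978, 0.001, -0.209]]
ft_force: [1.8, 0.5, 7.3]
grip_width: 0.033
```

>>> {"api": "arm_command", "payload": {"plan": [[[0,0,0,0,0,0],[0,0,0,0,0,0],[0,0,0,0,0,0],[0,0,0,0,0,0],[0,0,0,0,0,0],[-0.4,0,0,0,0,0],[-1,0,0,0,0,0],[-3,0,0,0,0,0],[-5,0,0,0,0,0],[-7,0,0,0,0,0]]], "jaw": 0.3}}

```text
time_s: 28.9
position: [0.5621, -0.1934, 0.2219]
tool_rot: [[0.206, 0.102, -0.973], [0.021, -0.995, -0.1], [-0.978, 0.0, -0.207]]
ft_force: [0.0, -0.4, -0.3]
grip_width: 0.0599
```

>>> {"api": "arm_command", "payload": {"plan": [[[-1,4,6,0,0,0],[-1,8,6,0,0,0],[-1,10,6,0,0,0],[-1,10,6,0,0,0],[-1,10,6,0,0,0],[-1,10,6,0,0,0],[-1,10,6,0,0,0],[-1,10,6,0,0,0]]]}}

```text
time_s: 29.7
position: [0.4367, -0.4584, 0.2129]
tool_rot: [[0.205, 0.101, -0.974], [0.021, -0.995, -0.098], [-0.978, -0.0, -0.206]]
ft_force: [0.4, 0.0, 0.2]
grip_width: 0.06
```

```bash
python3 - <<'E'
from h import *
d=snap('top'); im=d['img']; hsv=cv2.cvtColor(im,cv2.COLOR_RGB2HSV); H,S,V=[hsv[...,i].astype(int) for i in range(3)]
roi=np.zeros(H.shape,bool); roi[170:250,275:495]=True
a=np.radians(12)
def plane(uv,h):
    o,v=ray(d,uv); n=Ro.from_euler('z',SY,degrees=True).apply([-np.sin(a),0,np.cos(a)]); p0=stand(0,0,h)
    p=o+v*(n@(p0-o))/(n@v); return Ro.from_euler('z',-SY,degrees=True).apply(p-SP)*1000
ms={'chick':((H>90)&(H<125)&(S>90),.010),'lady':((H>140)&(H<177)&(S>60),.0075),'grey':((S<60)&(V<150),.007),'toad':(((H>172)|(H<5))&(S>150)&(V>60),.008)}
for n,(m,h) in ms.items():
    m=cv2.morphologyEx((m&roi).astype(np.uint8),cv2.MORPH_CLOSE,np.ones((3,3)));m=cv2.morphologyEx(m,cv2.MORPH_OPEN,np.ones((3,3)))
    c=cv2.convexHull(max(cv2.findContours(m,0,2)[0],key=cv2.contourArea))
    e=cv2.fitEllipse(np.array([plane(p[0].astype(float),h)[:2] for p in c],np.float32)); print(n,np.round([*e[0],*e[1],e[2]],1),'(0/180 angle = short axis along stand x)')
cv2.imwrite('pics/top2.png',cv2.resize(im[125:365,255:525,::-1],None,fx=2.5,fy=2.5,interpolation=cv2.INTER_CUBIC)); show()
E
```

```text
chick [ -47.8 -131.3   35.1   42.    89.4] (0/180 angle = short axis along stand x)
lady [-54.  -43.4  23.5  29.1  95.1] (0/180 angle = short axis along stand x)
grey [-45.4  44.3  26.4  46.4  89. ] (0/180 angle = short axis along stand x)
toad [-50.1 132.6  25.8  37.8  87.5] (0/180 angle = short axis along stand x)
t 29.75 p [ 0.4373 -0.4574  0.213 ] w 0.0601 F [ 0.5  0.7 -0.4] q [-61.  29.  70.  11.  76.  21.]
```

View pics/top2.png

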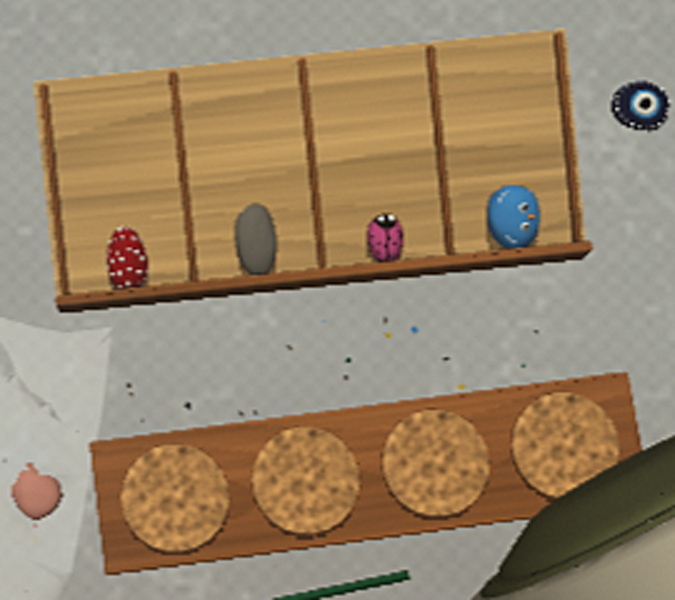

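All four are in the right lanes, upright, centred and against the lip, and the arm is clear. Handing in.

```bash
python3 -c "
from h import *
print(workorder.close_job())"
```

```text
the job is handed in; nothing more can be done
None
```

All four pebbles are on the stand in reverse order. From left to right the lanes hold toadstool, long_grey, ladybird and chick. I handed the job in at about 30 s, with the arm clear; the look-alikes were not touched.

I pressed each stone gently against the front lip before releasing it; the wrist force read about 9–11 N each time. The last overhead picture shows:

| Stone | Stand x (mm) | Expected x (mm) | Off lane centre (mm) | Off straight (degrees) |
|---|---|---|---|---|
| toadstool | -50.1 | -48 | 0.6 | 2.5 |
| long_grey | -45.4 | -46 | 0.3 | 1.0 |
| ladybird | -54.0 | -53 | 0.6 | 5.1 |
| chick | -47.8 | -48 | 0.7 | 0.6 |

All four look the same side up in that picture. The toadstool's x is about 2 mm off; its colour outline came out at 37.8 mm against a true 44 mm, so I trust the lip contact more. The ladybird's outline left out its black head, so its x and angle are less certain too. No checks failed, but closing the job gave no verdict.

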